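# Screw the bench stop square and seat the graining sample against it

### The job

On the plywood board rest, screw the D-shaped steel stop down (clockwise) until its flat face looks squarely at the sample board, level with the face of the wooden block beside it; do not screw it past square and back it off. Then slide the sample board up the rest until its far edge lies flush against both the block and the stop's flat, and press it home there for a moment with a steady push of about 12 N. Leave the tape roll, jar and brush where they are.

Things in the scene. Friction and masses are not known exactly. Their poses are not given: they have to be found in the camera images.
- rest: the board rest: plywood plate fixed to the table, 18 mm thick. Origin at table level; in its frame the plate spans x -160..+110, y -150..+150 mm, top at z 18 mm. Its +x is the way the board is slid. Turned up to 0.3 rad. Block and stop stand on it at y +72 and y -72 mm, either way round; the block's face, and the stop's flat once set, lie in the plane x = +60 mm.
- post: the low fixed steel collar (22 mm across, 4 mm high) under the screw stop. Origin on the screw's upright axis, on the plate's top, at x = +74 mm of the rest; axes as the rest's. The stop is a right-hand screw, sinks 1.2 mm per rad, needs about 0.25 N m at first and 0.31 N m when set (spring washer), stays where it is left and has no hard stop within 1 rad past square.
- stop_grip (a point): centre of the stop's upright grip bar, on the screw's axis: 16 mm thick (its x), 40 mm long (its y), 32 mm high, top 17 mm above this point, disc 17 mm below it. At rest the bar is parallel to the flat, axes as the stop's. It sits on a rubber bush (2 N m/rad): while turned it leads the flat by 0.12 to 0.16 rad and springs back when let go. 20 to 30 N per finger holds; looser slips.
- board_mid (a point): centre of the loose wooden sample board, 110 (x) x 200 (y) x 18 mm thick, 0.2 to 0.4 kg, lying flat on the rest; its x points to its far edge. Starts 40 to 60 mm short of the stops, turned up to 0.12 rad. Pushes over 18 N bruise it. Sliding takes 1 to 5 N. Pushed narrowly while askew it jams on one stop: a wide push (fingers apart along the rest's y, centred on its mid-line y = 0) squares it.
- board_far (a point): middle of the board's far edge (the one to lie against the stops), half-way up its thickness. Axes as the board's.
- tape: bystander: masking tape roll, 96 mm across, 24 mm high, lying flat on the table; origin under its centre.
- jar: bystander: small jar, 60 mm across, 80 mm high; origin under its centre.
- brush: bystander: paint brush lying on the table; origin under its middle.
- block: the fixed wooden block, 36 (x) x 40 (y) x 20 mm high. Origin on the plate's top at x = +74 mm of the rest, 14 mm behind its working face, which looks along the rest's -x and lies in the plane x = +60 mm of the rest. Axes as the rest's.
- stop: the screw stop, a D-shaped metal disc 56 mm across, 14 mm thick, underside 6 to 9 mm above the plate; the flat is 48 mm wide, 14 mm from the screw's axis. Axes turn with the disc: -x is the way the flat looks, z up. Set when its x agrees with the rest's x; it starts 1.1 to 2.4 rad short of that (turn clockwise seen from above). Origin on the axis, in the underside.
- stop_face (a point): centre of the stop's flat, half-way up it, 14 mm from the screw's axis and 7 mm above the disc's underside. Axes as the stop's.
There are look-alikes about, which are no part of the job. Of the things that look like the part that bears board_mid, the largest one is meant.

How it is judged:
By the outcome, as a careful person would: the job done as asked, in the order asked, and still so for the second after the job is handed in, with the robot touching nothing.
It also fails if it takes over 72 s, if anything falls off the work surface, if the arm or the gripper's body presses on something with over 40 N, if the wrist force passes 120 N, or if a joint passes its speed limit or range.

### The arm

A 6-joint arm with a two-finger parallel gripper is mounted at the origin on the work surface. World frame = base frame: x ahead of the robot, y to its left, z up, the work surface at z = 0. Lengths are in m, angles in rad, forces in N, time in s.
With the tool pointing down it reaches from about 0.25 to 0.85 m from the base axis. Payload 12.5 kg.
Tool frame: the origin (TCP) lies on the centre line of the jaws, within the pads' length; the fingertips stand 11 mm ahead of it and the grasp point (between the pads) lies 8 mm behind it; x points along the fingers, z is the direction in which the jaws open and shut, and the axes are right-handed (so a half turn about x gives the same grasp; the last joint's range is limited). The gripper opens to 93 mm and grips with 3 to 60 N. Pads are 15 mm wide; open, the fingers measure 128 mm over their backs; the gripper's body (75 mm by 188 mm) begins 65 mm behind the grasp point.
Start: joints at [-1.277, 0.351, 1.652, -0, 1.139, -0.085], TCP at [0.203, -0.511, 0.23] pointing down, gripper open.
Joint ranges: [-2.75, 2.75], [-0.79, 2.1], [0.01, 2.65], [-1.57, 4.71], [0.07, 3.14], [-2.87, 2.87]. Speed limits (rad/s): [2.22, 2.22, 2.79, 3.14, 3.14, 3.14].

### API

Orientations are given as a unit quaternion [x, y, z, w].
In Python, from cell import manip gives the robot as it stands.
- The arm moves only by the shell command python3 -m jog 'ROWS'. ROWS is JSON, a list that holds one entry, the list of rows, each a list of 5 numbers: the opening, from 0 (shut) to 1 (fully open), then the shift along the tool's x, y, z in mm, then the turn about the tool's x in degrees. A call has exactly 5 rows; each row is the pose to reach, as a shift and turn from the pose commanded when the call began, along the tool's axes at that moment; what a row does not reach only later rows make up. A row lasts 1/10 s, in which the tool goes at most 50 mm and 8.59 degrees, less where a joint would pass 70% of its speed; a pose out of reach is approached as far as the arm can. A call with a gripper value outside its range is refused whole. The fingers move at their own pace and stop on an object; the grip force is fixed at half the most. Time passes only in rows, so rows that repeat a pose let the fingers close, or fill a call up. It gives the time, the measured TCP pose, the force and the opening at its end, in the units of the state.
- manip.get_obs(): the state, without advancing time (a new reading comes with each control period).
- manip.capture(name): name is "side" or "top" or "wrist"; returns the picture (400x640x3 uint8, red, green, blue); there is no depth.
- manip.calibration(name): a dict with "intrinsics" (3x3 intrinsics, pixels), "rvec" (rotation vector, rad) and "tvec" (3), from world to camera coordinates, as OpenCV has them. Camera axes: x right, y down, z forward; pixel columns grow to the right and rows downward; lengths in m; the calibration is good to about 2 mm. A picture is of the moment at which its call begins: read the wrist's pose just before it. calibration takes no time and is no camera call; for the wrist camera it gives the pose at the moment of the call.
- manip.close_job(): hands the job in, once; it reports no verdict.
The state is a dict: "time_s": time; "joint_pos": joint angles; "joint_vel": joint speeds; "joint_efforts": joint torques, N m; "tcp_pos": TCP position; "tcp_rot": TCP orientation; "wrist_force": force on the tool from outside, world axes, zero at the start; "torque": the same for the moment, N m; "opening": finger opening in m.
Only numpy, scipy, OpenCV 4.12 (cv2) and the standard library are available. Lean on these libraries where they do the work, as an engineer would, in place of code of your own. Each camera call takes 0.05 s, during which the arm holds its last target.

## Working session

There is one attempt and no reset: what is moved stays moved. The work goes in short steps, Python scripts to look and compute and a shell command to move; the robot and the scene stay as the last step left them, time stands still between calls to the robot, and variables do not carry over. Pictures are saved under pics/ and viewed, and the job is handed in when it is done.

```bash
ls; mkdir -p pics; cat > h.py <<'E'
import numpy as np, cv2
from scipy.spatial.transform import Rotation as R
from cell import manip
def cal(n):
    c=manip.calibration(n); return np.array(c["intrinsics"]),np.array(c["rvec"],float).ravel(),np.array(c["tvec"],float).ravel()
def snap(n,f):
    c=cal(n); im=manip.capture(n); cv2.imwrite('pics/'+f,im[:,:,::-1]); np.savez('pics/'+f+'.npz',K=c[0],r=c[1],t=c[2],im=im); return im
def unproj(f,uv,z):
    d=np.load('pics/'+f+'.npz'); Rm=R.from_rotvec(d['r']).as_matrix(); o=-Rm.T@d['t']
    v=Rm.T@np.linalg.inv(d['K'])@np.array([uv[0],uv[1],1.]); return o+v*(z-o[2])/v[2]
def proj(f,P):
    d=np.load('pics/'+f+'.npz'); return cv2.projectPoints(np.array(P,float).reshape(-1,1,3),d['r'],d['t'],d['K'],None)[0].reshape(-1,2)
def crop(f,x0,y0,x1,y1,s,g):
    im=cv2.imread('pics/'+f)[y0:y1,x0:x1]; cv2.imwrite('pics/'+g,cv2.resize(im,None,fx=s,fy=s,interpolation=cv2.INTER_CUBIC))
E
python3 - <<'E'
from h import *
for n in ("top","side","wrist"): snap(n,n+"0.png")
o=manip.get_obs(); print(o)
print(R.from_quat(o['tcp_rot']).as_matrix().round(3))
E
```

```text
pics
{'time_s': 0.15, 'joint_pos': array([-1.27656752e+00,  3.51091146e-01,  1.65225235e+00, -2.35737252e-05,
        1.13910471e+00, -8.46061869e-02]), 'joint_vel': array([ 7.89851758e-04, -8.31227770e-04, -2.13725920e-03, -6.14836042e-04,
       -1.61474476e-03,  5.04782741e-05]), 'joint_efforts': array([ 4.47143047e-04, -4.97463155e+01, -2.85344249e+01,  6.99307979e-02,
        2.45797529e-02, -5.63213553e-05]), 'tcp_pos': array([ 0.20335454, -0.5107598 ,  0.22924618]), 'tcp_rot': array([ 0.39709515,  0.58544222, -0.39672624,  0.58496251]), 'wrist_force': array([-0.66150418,  0.03223493, -0.9784175 ]), 'torque': array([-0.00293465, -0.01768182, -0.0062154 ]), 'opening': 0.09274133913641888}
[[-0.     0.929  0.37 ]
 [ 0.001  0.37  -0.929]
 [-1.     0.    -0.001]]
```

View pics/top0.png

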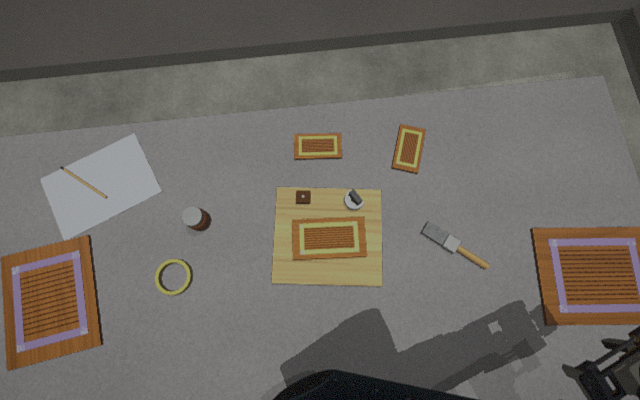

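View pics/side0.png

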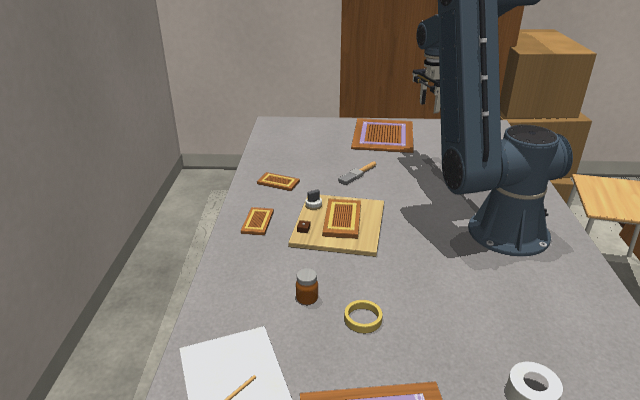

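View pics/wrist0.png

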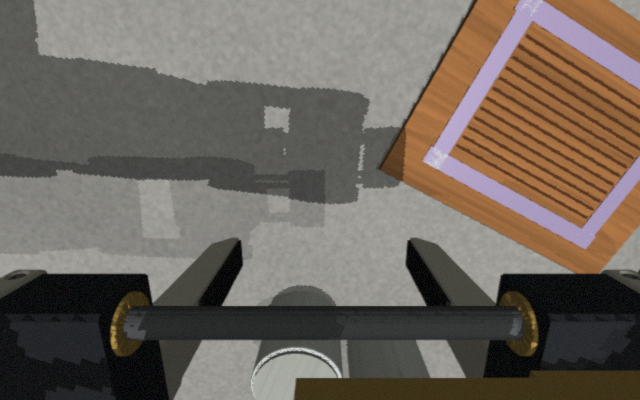

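The top view shows board look-alikes at (329,239) on the rest, (318,146), (409,148), and two large purple-taped panels at (50,300) and (590,275). The dimensions, and its lying on the rest, point to (329,239). The stop is at (354,199), the block at (303,197), the jar at (196,218), the tape at (173,277) and the brush at (455,245). I'll check the choice in a close crop and measure.

```bash
python3 - <<'E'
from h import *
crop('top0.png',265,180,395,292,6,'c0.png')
for n,uv,z in [('rest',(277,187),.018),('rest',(382,188),.018),('rest',(383,286),.018),('rest',(273,285),.018),('block',(303,197),.038),('stop',(354,198),.06),('bm',(329,238),.036),('robot?',(320,380),0),('purpleL0',(531,228),.018),('pR',(550,325),.018)]:
    print(n,unproj('top0.png',uv,z).round(4))
E
```

```text
rest [0.6901 0.1046 0.018 ]
rest [ 0.6534 -0.194   0.018 ]
rest [ 0.3834 -0.1549  0.018 ]
rest [0.4193 0.1382 0.018 ]
block [0.6474 0.0331 0.038 ]
stop [ 0.6234 -0.1052  0.06  ]
bm [ 0.5257 -0.0254  0.036 ]
robot? [0.1687 0.0396 0.    ]
purpleL0 [ 0.4923 -0.5896  0.018 ]
pR [ 0.2359 -0.5747  0.018 ]
```

View pics/c0.png

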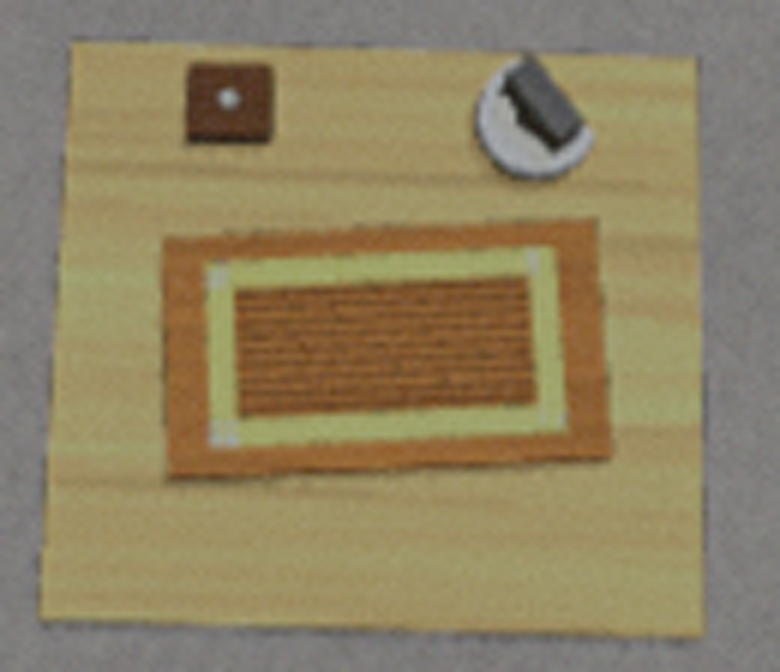

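```bash
cat >> h.py <<'E'
from scipy.optimize import least_squares
def fit(f,loc,px,z0,x0):
    loc=np.array(loc,float); px=np.array(px,float)
    def w(p): c,s=np.cos(p[2]),np.sin(p[2]); return np.c_[p[0]+c*loc[:,0]-s*loc[:,1],p[1]+s*loc[:,0]+c*loc[:,1],loc[:,2]+z0]
    r=least_squares(lambda p:(proj(f,w(p))-px).ravel(),x0)
    return r.x,r.fun.reshape(-1,2)
E
python3 - <<'E'
from h import *
def c(x,y): return (265+x/6-.4,180+y/6-.4)
R0=[(-.16,.15,.018),(.11,.15,.018),(.11,-.15,.018),(-.16,-.15,.018)]
p,e=fit('top0.png',R0,[c(40,620),c(72,42),c(698,58),c(704,636)],0,[.54,-.03,-.12]); print('rest',p.round(4),e.round(1).tolist())
B=[(.055,.1,.018),(.055,-.1,.018),(-.055,-.1,.018),(-.055,.1,.018)]
b,e=fit('top0.png',B,[c(163,238),c(597,218),c(611,461),c(168,480)],.018,[.52,-.03,-.12]); print('board',b.round(4),e.round(1).tolist())
cs,s=np.cos(p[2]),np.sin(p[2]); 
for y in (.072,-.072): print((p[:2]+[cs*.074-s*y,s*.074+cs*y]).round(4))
d=b[:2]-p[:2]; print('board in rest',(cs*d[0]+s*d[1]).round(4),(-s*d[0]+cs*d[1]).round(4),b[2]-p[2])
# bar top corners
for q in [(528,52),(583,120),(556,150),(503,85)]: print(unproj('top0.png',c(*q),.07).round(4))
E
```

```text
rest [ 0.5627 -0.0271 -0.1388] [[-0.4, 0.1], [-0.2, -0.3], [0.1, -0.3], [0.5, 0.4]]
board [ 0.527  -0.0249 -0.0709] [[-0.2, -0.1], [-0.1, 0.2], [0.5, -0.1], [-0.1, -0.1]]
[0.646 0.034]
[ 0.6261 -0.1087]
board in rest -0.0357 -0.0028 0.0678790298561201
[ 0.6485 -0.1038  0.07  ]
[ 0.6144 -0.1241  0.07  ]
[ 0.6021 -0.1102  0.07  ]
[ 0.6345 -0.0905  0.07  ]
```

```bash
cat >> h.py <<'E'
def plan(x,y,z,yaw):
    o=manip.get_obs(); M=R.from_quat(o['tcp_rot']).as_matrix()
    s=M.T@(np.array([x,y,z])-o['tcp_pos'])*1000; cy=np.arctan2(M[1,2],M[0,2])
    t=-np.degrees(yaw-cy)
    print('t',o['time_s'],'tcp',o['tcp_pos'].round(4),'yaw',cy.round(4),'tilt',M[:,0].round(3),'shift',s.round(1),'turn',t.round(1),'(mod180',((t+90)%180-90).round(1),') q6',o['joint_pos'].round(3),'F',o['wrist_force'].round(1),'T',o['torque'].round(3),'op',round(o['opening'],4))
E
python3 -m jog '[[[1,0,43,-17,-8.5],[1,0,86,-34,-17],[1,0,130,-52,-25.5],[1,0,173,-69,-34],[1,0,217,-87,-42.5]]]'
python3 -c "from h import *; plan(.6261,-.1087,.23,2.11)"
```

```text
time_s: 0.65
tcp_pos: [0.3739, -0.3485, 0.2296]
tcp_rot: [0.156, 0.69, -0.156, 0.69]
wrist_force: [1.1, -1.1, 0.0]
opening: 0.0931
t 0.65 tcp [ 0.3739 -0.3485  0.2296] yaw -0.4444 tilt [-0. -0. -1.] shift [ -0.4 324.9 124.7] turn -146.4 (mod180 33.6 ) q6 [-0.841  0.28   1.751 -0.     1.111 -0.397] F [ 1.1 -1.1  0. ] T [-0.055 -0.054  0.032] op 0.0931
```

```bash
python3 -m jog '[[[1,0,34,13,-8.5],[1,0,68,26,-17],[1,0,103,39,-25.5],[1,0,137,53,-34],[1,0,171,66,-42.5]]]'
python3 -c "from h import *; plan(.6261,-.1087,.23,2.11)"
```

```text
time_s: 1.15
tcp_pos: [0.5076, -0.2234, 0.2295]
tcp_rot: [-0.105, 0.699, 0.105, 0.699]
wrist_force: [0.5, -0.6, -0.2]
opening: 0.0932
t 1.15 tcp [ 0.5076 -0.2234  0.2295] yaw 0.2978 tilt [-0.  0. -1.] shift [ -0.5  74.9 146.9] turn -103.8 (mod180 76.2 ) q6 [-0.498  0.359  1.64  -0.     1.143 -0.796] F [ 0.5 -0.6 -0.2] T [-0.056 -0.121  0.027] op 0.0932
```

```bash
python3 -m jog '[[[1,0,15,29,-8.5],[1,0,30,59,-17],[1,0,45,88,-25.5],[1,0,60,117,-34],[1,0,75,147,-42.5]]]'
python3 -m jog '[[[1,0,0,0,-8.5],[1,0,0,0,-17],[1,0,0,0,-25.5],[1,0,0,0,-34],[1,0,0,0,-42.5]]]'
python3 - <<'E'
from h import *
plan(.6261,-.1087,.23,2.11); snap('wrist','w1.png')
print(proj('w1.png',[[.6261,-.1087,.02],[.6261,-.1087,.07],[.646,.034,.038]]))
E
```

```text
time_s: 1.65
tcp_pos: [0.6266, -0.1095, 0.2294]
tcp_rot: [-0.351, 0.614, 0.351, 0.614]
wrist_force: [0.2, -0.5, -0.5]
opening: 0.0934
time_s: 2.15
tcp_pos: [0.6258, -0.1105, 0.2293]
tcp_rot: [-0.55, 0.445, 0.55, 0.445]
wrist_force: [-0.1, 0.1, 0.2]
opening: 0.093
t 2.15 tcp [ 0.6258 -0.1105  0.2293] yaw 1.7813 tilt [-0.001  0.    -1.   ] shift [-0.7 -0.7  1.7] turn -18.8 (mod180 -18.8 ) q6 [-0.248  0.508  1.414  0.     1.221 -2.029] F [-0.1  0.1  0.2] T [ 0.037 -0.164  0.004] op 0.093
[[326.47243509 180.68505578]
 [326.84122558 191.2524956 ]
 [444.09869834 226.0082722 ]]
```

View pics/w1.png

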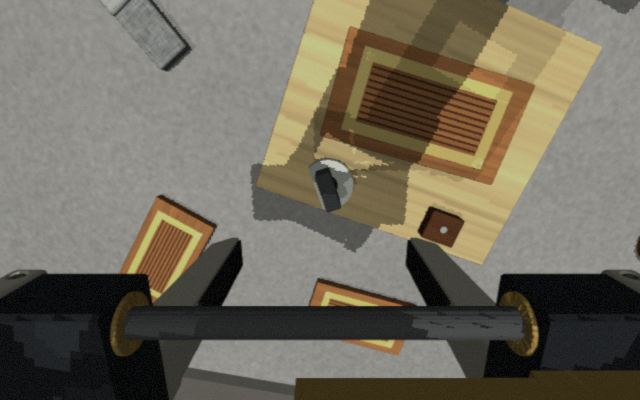

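```bash
python3 -c "
from h import *
crop('w1.png',290,140,370,225,9,'c1.png')"
```

```text
(no output)
```

View pics/c1.png

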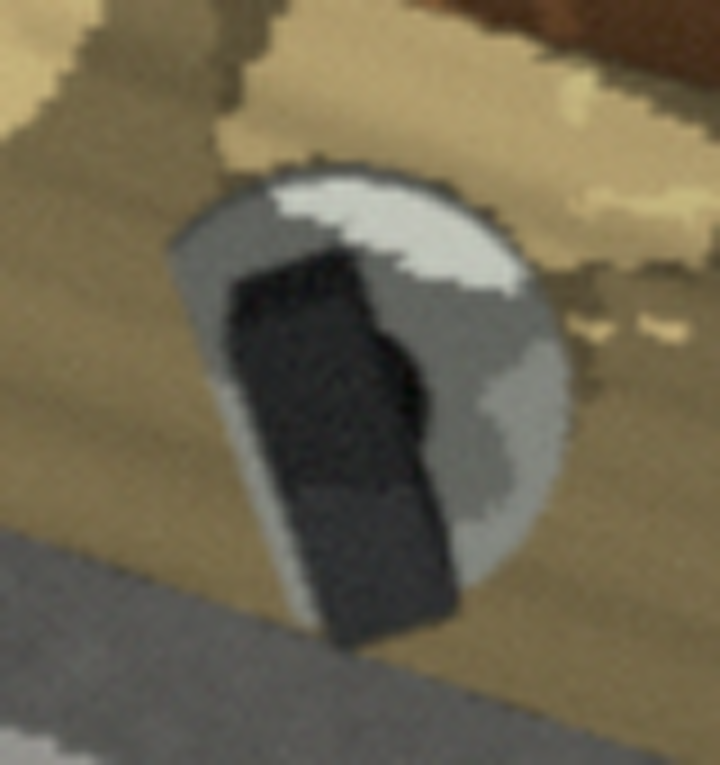

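```bash
python3 - <<'E'
from h import *
f='w1.png'
def c(x,y): return (290+x/9-.4,140+y/9-.4)
def ang(a,b,z): 
    A=unproj(f,c(*a),z);B=unproj(f,c(*b),z); d=B-A; print(A.round(4),B.round(4),'len',np.linalg.norm(d).round(4),'normal ang',(np.arctan2(d[1],d[0])+np.pi/2)%np.pi); return A,B
A,B=ang((172,255),(297,617),.0395)
ang((237,345),(340,645),.0725); ang((375,330),(457,603),.0725)
ang((340,645),(457,603),.0725)
P=[unproj(f,c(*q),.0725) for q in [(237,345),(340,645),(375,305),(457,603)]]; print(np.mean(P,0))
# rest edge & block check
print('block top', unproj(f,(444,229),.038))
# rest fit from this view: corners visible
for q in [(258,186),(484,264),(601,46)]: print(unproj(f,q,.018).round(4))
import math
p=[.5627,-.0271,-.1388];cs,s=math.cos(p[2]),math.sin(p[2])
print(proj(f,[(p[0]+cs*x-s*y,p[1]+s*x+cs*y,.018) for x,y in [(.11,-.15),(.11,.15),(-.16,.15)]]))
# disc centre from flat: 14mm inside
m=(A+B)/2;d=(B-A)[:2]/np.linalg.norm((B-A)[:2]); print('axis from flat',m[:2]+.014*np.array([-d[1],d[0]]),m[:2]-.014*np.array([-d[1],d[0]]))
E
```

```text
[ 0.6122 -0.1316  0.0395] [ 0.6538 -0.1073  0.0395] len 0.0482 normal ang 2.099351925724064
[ 0.6144 -0.1223  0.0725] [ 0.646  -0.1038  0.0725] len 0.0366 normal ang 2.100571537408186
[ 0.6096 -0.1078  0.0725] [ 0.6383 -0.092   0.0725] len 0.0328 normal ang 2.074774935138471
[ 0.646  -0.1038  0.0725] [ 0.6383 -0.092   0.0725] len 0.0141 normal ang 0.5718283368209791
[ 0.62641277 -0.10663811  0.0725    ]
block top [0.64953663 0.0350349  0.038     ]
[ 0.6496 -0.1859  0.018 ]
[0.6898 0.1085 0.018 ]
[0.4263 0.141  0.018 ]
[[253.61450731 186.18020302]
 [481.58664213 265.45313704]
 [603.85080158  45.17707363]]
axis from flat [ 0.62592434 -0.10738595] [ 0.64004436 -0.13156496]
```

```bash
python3 -m jog '[[[1,0,0,1,-8],[1,20,0,2,-16],[1,50,-1,2,-18.3],[1,80,-1,2,-18.3],[1,110,-1,2,-18.3]]]'
python3 - <<'E'
from h import *
plan(.626,-.1074,.054,2.099)
E
```

```text
time_s: 2.7
tcp_pos: [0.6263, -0.1084, 0.1184]
tcp_rot: [-0.612, 0.355, 0.612, 0.354]
wrist_force: [1.3, 0.1, 0.1]
opening: 0.0933
t 2.7 tcp [ 0.6263 -0.1084  0.1184] yaw 2.0913 tilt [-0.  0. -1.] shift [64.4 -0.2  1. ] turn -0.4 (mod180 -0.4 ) q6 [-0.245  0.627  1.508 -0.     1.007 -2.336] F [1.3 0.1 0.1] T [ 0.152 -0.144  0.055] op 0.0933
```

```bash
python3 -m jog '[[[1,20,0,1,-0.4],[1,40,0,1,-0.4],[1,55,0,1,-0.4],[1,64,0,1,-0.4],[1,64,0,1,-0.4]]]'
python3 - <<'E'
from h import *
plan(.626,-.1074,.054,2.099); snap('wrist','w2.png')
print(proj('w2.png',[[.626,-.1074,.0725]]))
E
```

```text
time_s: 3.2
tcp_pos: [0.6255, -0.1075, 0.0546]
tcp_rot: [-0.613, 0.352, 0.614, 0.352]
wrist_force: [0.2, 0.8, 0.2]
opening: 0.0927
t 3.2 tcp [ 0.6255 -0.1075  0.0546] yaw 2.1004 tilt [-0.002  0.    -1.   ] shift [ 0.6 -0.4 -0.2] turn 0.1 (mod180 0.1 ) q6 [-0.243  0.712  1.538  0.     0.894 -2.344] F [0.2 0.8 0.2] T [ 0.14  -0.114 -0.006] op 0.0927
[[325.24085512 282.05023024]]
```

View pics/w2.png

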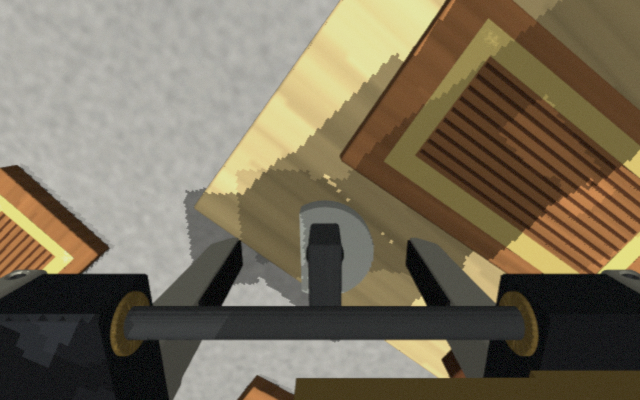

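The bar spans columns 309–343, centred between the fingers at 242 and 407, with the flat vertical at column 300. It's aligned, so I'll close.

```bash
for i in 1; do python3 -m jog '[[[0.1,0,0,0,0],[0.1,0,0,0,0],[0.1,0,0,0,0],[0.1,0,0,0,0],[0.1,0,0,0,0]]]'; done
python3 - <<'E'
from h import *
plan(.626,-.1074,.054,2.099)
E
```

```text
time_s: 3.75
tcp_pos: [0.626, -0.1076, 0.0558]
tcp_rot: [0.614, -0.351, -0.614, -0.351]
wrist_force: [-0.1, 0.2, 0.4]
opening: 0.0575
t 3.75 tcp [ 0.626  -0.1076  0.0558] yaw 2.1014 tilt [ 0. -0. -1.] shift [ 1.8 -0.   0.2] turn 0.1 (mod180 0.1 ) q6 [-0.243  0.71   1.538  0.     0.894 -2.345] F [-0.1  0.2  0.4] T [ 0.136 -0.129 -0.05 ] op 0.0575
```

```bash
python3 -m jog '[[[0,0,0,0,0],[0,0,0,0,0],[0,0,0,0,0],[0,0,0,0,0],[0,0,0,0,0]]]'
python3 -m jog '[[[0,0,0,0,0],[0,0,0,0,0],[0,0,0,0,0],[0,0,0,0,0],[0,0,0,0,0]]]'
python3 - <<'E'
from h import *
plan(.626,-.1074,.054,2.099)
E
```

```text
time_s: 4.25
tcp_pos: [0.626, -0.1076, 0.0556]
tcp_rot: [-0.614, 0.351, 0.614, 0.351]
wrist_force: [0.2, -1.0, 0.9]
opening: 0.0177
time_s: 4.75
tcp_pos: [0.6258, -0.1072, 0.0556]
tcp_rot: [-0.613, 0.351, 0.614, 0.351]
wrist_force: [-2.9, 5.5, 2.6]
opening: 0.0159
t 4.75 tcp [ 0.6258 -0.1072  0.0556] yaw 2.1015 tilt [-0.001  0.001 -1.   ] shift [ 1.6 -0.1 -0.3] turn 0.1 (mod180 0.1 ) q6 [-2.430e-01  7.100e-01  1.538e+00  1.000e-03  8.940e-01 -2.345e+00] F [-2.9  5.5  2.6] T [ 0.999  0.365 -0.06 ] op 0.0159
```

```bash
python3 -m jog '[[[0,0,0,0.2,6],[0,0.1,0,0.2,12],[0,0.2,0,0.2,18],[0,0.3,0,0.2,24],[0,0.5,0,0.2,30]]]'
python3 -c "
from h import *
plan(.626,-.1074,.054,-.138)"
```

```text
time_s: 5.25
tcp_pos: [0.6256, -0.1066, 0.0551]
tcp_rot: [-0.5, 0.499, 0.501, 0.499]
wrist_force: [-2.9, 8.0, 4.5]
opening: 0.0159
t 5.25 tcp [ 0.6256 -0.1066  0.0551] yaw 1.574 tilt [-0.001  0.001 -1.   ] shift [ 1.1 -0.4 -0.8] turn 98.1 (mod180 -81.9 ) q6 [-2.420e-01  7.110e-01  1.539e+00  1.000e-03  8.940e-01 -1.817e+00] F [-2.9  8.   4.5] T [1.647 0.47  0.242] op 0.0159
```

```bash
python3 -m jog '[[[0,0.1,0.1,0.3,6],[0,0.2,0.2,0.6,12],[0,0.3,0.2,0.6,18],[0,0.4,0.2,0.6,24],[0,0.6,0.2,0.6,30]]]'
python3 -c "
from h import *
plan(.626,-.1074,.054,-.138)"
```

```text
time_s: 5.75
tcp_pos: [0.6257, -0.1058, 0.0545]
tcp_rot: [-0.354, 0.612, 0.355, 0.612]
wrist_force: [-1.2, 9.0, 3.5]
opening: 0.0158
t 5.75 tcp [ 0.6257 -0.1058  0.0545] yaw 1.0504 tilt [-0.     0.001 -1.   ] shift [ 0.5 -1.1 -1.3] turn 68.1 (mod180 68.1 ) q6 [-2.410e-01  7.110e-01  1.539e+00  1.000e-03  8.920e-01 -1.293e+00] F [-1.2  9.   3.5] T [1.717 0.033 0.362] op 0.0158
```

```bash
python3 -m jog '[[[0,0.1,0,0,6],[0,0.2,0,0,12],[0,0.3,0,0,18],[0,0.4,0,0,24],[0,0.6,0,0,30]]]'
python3 -c "
from h import *
plan(.626,-.1074,.054,-.138)"
```

```text
time_s: 6.25
tcp_pos: [0.6261, -0.1053, 0.054]
tcp_rot: [-0.184, 0.682, 0.185, 0.683]
wrist_force: [1.4, 10.9, 1.7]
opening: 0.0157
t 6.25 tcp [ 0.6261 -0.1053  0.054 ] yaw 0.5268 tilt [ 0.001  0.002 -1.   ] shift [-0.  -1.7 -1.1] turn 38.1 (mod180 38.1 ) q6 [-0.241  0.712  1.539  0.002  0.89  -0.769] F [ 1.4 10.9  1.7] T [ 2.222 -0.473  0.263] op 0.0157
```

```bash
python3 -m jog '[[[0,0.1,0.4,0.2,5],[0,0.2,0.9,0.5,10],[0,0.3,0.9,0.5,15],[0,0.4,0.9,0.5,20],[0,0.5,0.9,0.5,24]]]'
python3 -c "
from h import *
plan(.626,-.1074,.054,-.138)"
```

```text
time_s: 6.75
tcp_pos: [0.6266, -0.105, 0.0536]
tcp_rot: [-0.038, 0.705, 0.039, 0.707]
wrist_force: [4.7, 7.2, -1.1]
opening: 0.0159
t 6.75 tcp [ 0.6266 -0.105   0.0536] yaw 0.1088 tilt [ 0.002  0.001 -1.   ] shift [-0.4 -2.4 -0.9] turn 14.1 (mod180 14.1 ) q6 [-0.24   0.713  1.539  0.002  0.888 -0.349] F [ 4.7  7.2 -1.1] T [ 1.498 -0.823  0.313] op 0.0159
```

```bash
python3 -m jog '[[[0.9,0,0,0,0],[0.9,0,0,0,0],[0.9,0,0,0,0],[0.9,0,0,0,0],[0.9,0,0,0,0]]]'
python3 -m jog '[[[0.9,-20,0,0,0],[0.9,-60,0,0,0],[0.9,-90,0,0,0],[0.9,-110,0,0,0],[0.9,-110,0,0,0]]]'
python3 - <<'E'
from h import *
plan(.626,-.1074,.054,-.138); snap('wrist','w3.png'); snap('top','t3.png'); crop('t3.png',265,180,395,292,6,'c3.png')
E
```

```text
time_s: 7.25
tcp_pos: [0.6257, -0.1059, 0.0534]
tcp_rot: [-0.04, 0.706, 0.039, 0.706]
wrist_force: [0.8, 1.6, -0.8]
opening: 0.0509
time_s: 7.75
tcp_pos: [0.627, -0.1061, 0.1664]
tcp_rot: [-0.04, 0.704, 0.039, 0.708]
wrist_force: [-0.1, 0.2, 0.0]
opening: 0.0834
t 7.75 tcp [ 0.627  -0.1061  0.1664] yaw 0.1119 tilt [ 0.005 -0.001 -1.   ] shift [112.4  -0.9  -1.6] turn 14.3 (mod180 14.3 ) q6 [-0.241  0.568  1.478 -0.     1.091 -0.353] F [-0.1  0.2  0. ] T [-0.016 -0.05   0.005] op 0.0834
```

View pics/w3.png

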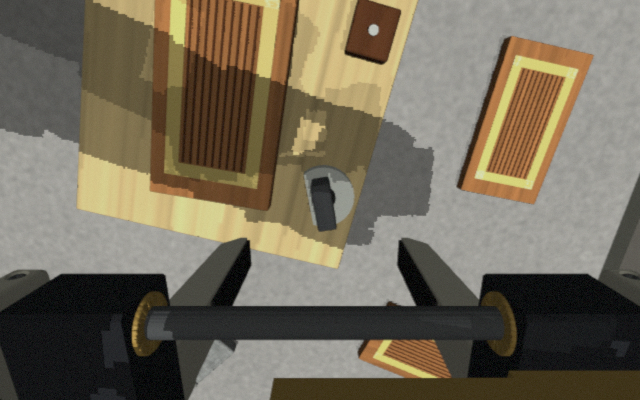

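View pics/c3.png

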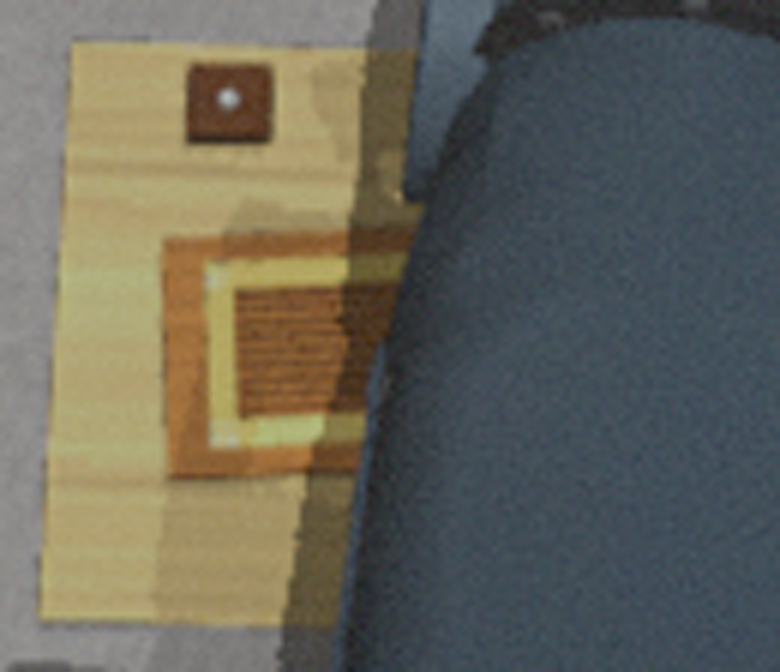

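```bash
python3 -c "
from h import *
crop('w3.png',285,145,375,250,7,'c3a.png'); crop('w3.png',330,0,420,75,8,'c3b.png'); crop('w3.png',60,190,360,280,2.6,'c3c.png')"
```

```text
(no output)
```

View pics/c3a.png

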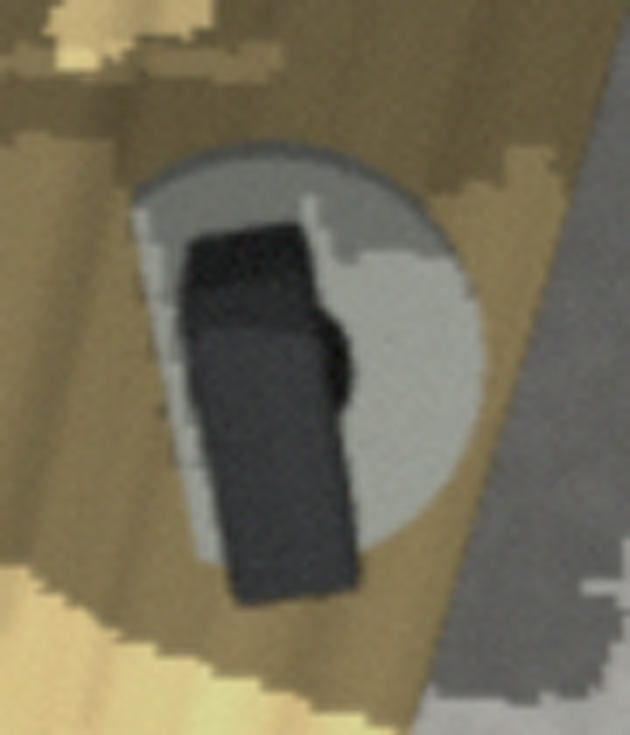

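View pics/c3b.png

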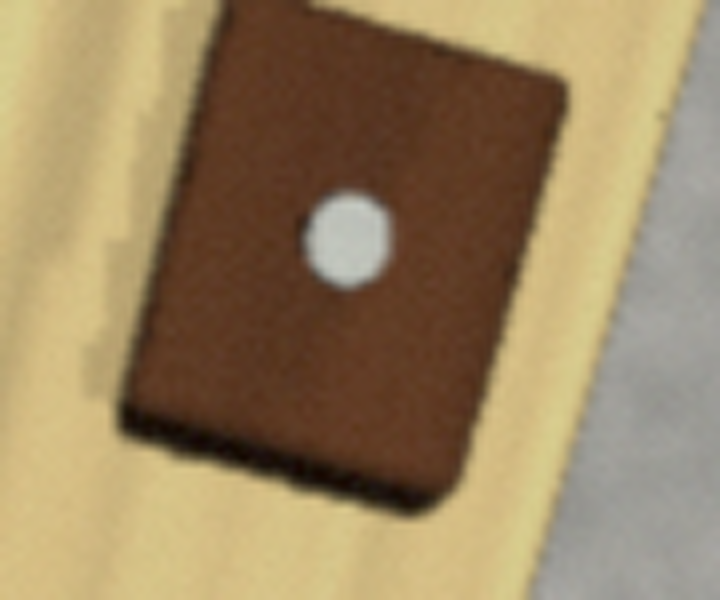

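```bash
cat >> h.py <<'E'
from scipy.ndimage import map_coordinates, gaussian_filter1d
def edge(f,a,b,w=5,n=60):
    im=cv2.imread('pics/'+f).astype(float); a=np.array(a,float);b=np.array(b,float);d=(b-a)/np.linalg.norm(b-a);nn=np.array([-d[1],d[0]])
    s=np.arange(-w,w+.01,.25);P=[]
    for t in np.linspace(.03,.97,n):
        q=a+(b-a)*t; pr=np.array([map_coordinates(im[:,:,k],[q[1]+s*nn[1],q[0]+s*nn[0]],order=1) for k in range(3)])
        g=np.linalg.norm(np.gradient(gaussian_filter1d(pr,3,axis=1),axis=1),axis=0); i=g.argmax(); P.append(q+s[i]*nn)
    P=np.array(P,np.float32)
    for _ in range(4):
        v=cv2.fitLine(P,cv2.DIST_HUBER,0,.01,.01).ravel(); r=(P-v[2:])@np.array([-v[1],v[0]]); k=abs(r)<max(.4,1.5*np.median(abs(r))); P=P[k]
    dd=v[:2]*np.sign(v[:2]@d); p0=v[2:]
    return p0+dd*((a-p0)@dd),p0+dd*((b-p0)@dd),len(P),r.std()
def eang(f,a,b,z,w=5):
    A,B,n,s=edge(f,a,b,w); X=unproj(f,A,z);Y=unproj(f,B,z);d=Y-X; print('px',A.round(1),B.round(1),n,'W',X.round(4)[:2],Y.round(4)[:2],'len',np.linalg.norm(d).round(4),'dirang',np.arctan2(d[1],d[0]).round(4),'perp',((np.arctan2(d[1],d[0])+np.pi/2+np.pi/2)%np.pi-np.pi/2).round(4)); return X,Y
E
python3 - <<'E'
from h import *
f='w3.png'
print('rest far');eang(f,(415,5),(342,262),.018)
print('rest side');eang(f,(82,210),(330,265),.018)
print('block far');eang(f,(330+560/8,100/8),(330+465/8,470/8),.038,3)
print('block face');eang(f,(330+215/8,30/8),(330+130/8,395/8),.038,3)
print('flat');eang(f,(285+136/7,145+215/7),(285+199/7,145+555/7),.037,2.5)
print('bar L');eang(f,(285+195/7,145+340/7),(285+240/7,145+595/7),.07,2.5)
print('bar R');eang(f,(285+325/7,145+330/7),(285+357/7,145+575/7),.07,2.5)
E
```

```text
rest far
px [415.3   5.1] [339.4 261.2] 42 W [0.6849 0.0611] [ 0.6515 -0.1802] len 0.2436 dirang -1.7086 perp -0.1378
rest side
px [ 82.1 209.4] [329.7 266.5] 54 W [ 0.3911 -0.1521] [ 0.6421 -0.1874] len 0.2534 dirang -0.1398 perp 1.431
block far
px [400.6  12.7] [387.5  58.6] 60 W [0.6699 0.0486] [0.6652 0.0146] len 0.0343 dirang -1.7077 perp -0.1369
block face
px [355.7   3.5] [344.5  48.9] 60 W [0.634  0.0509] [0.6295 0.0178] len 0.0334 dirang -1.7062 perp -0.1354
flat
px [303.4 175.9] [312.7 224.4] 49 W [ 0.6063 -0.0901] [ 0.6194 -0.1355] len 0.0473 dirang -1.2895 perp 0.2813
bar L
px [311.4 193.8] [317.8 230.3] 60 W [ 0.6153 -0.0971] [ 0.6239 -0.128 ] len 0.032 dirang -1.3002 perp 0.2706
bar R
px [333.4 192. ] [336.  227.1] 41 W [ 0.6329 -0.0936] [ 0.6387 -0.1235] len 0.0305 dirang -1.3789 perp 0.1919
```

```bash
python3 -m jog '[[[0.9,20,-1,-0.5,-5],[0.9,50,-1.9,-0.5,-9.3],[0.9,75,-1.9,-0.5,-9.3],[0.9,90,-1.9,-0.5,-9.3],[0.9,90,-1.9,-0.5,-9.3]]]'
python3 -c "
from h import *
plan(.6262,-.108,.0535,.275)"
```

```text
time_s: 8.35
tcp_pos: [0.6238, -0.1073, 0.0705]
tcp_rot: [-0.096, 0.702, 0.097, 0.699]
wrist_force: [-0.0, 0.6, 0.3]
opening: 0.0836
t 8.35 tcp [ 0.6238 -0.1073  0.0705] yaw 0.2738 tilt [-0.005  0.001 -1.   ] shift [16.9 -1.3  2.2] turn -0.1 (mod180 -0.1 ) q6 [-0.244  0.688  1.535 -0.     0.923 -0.518] F [-0.   0.6  0.3] T [ 0.005 -0.108  0.033] op 0.0836
```

```bash
python3 -m jog '[[[0.9,8,-0.5,0.5,0],[0.9,14,-1,1,0],[0.9,16,-1,1,0],[0.9,16,-1,1,0],[0.9,16,-1,1,0]]]'
python3 - <<'E'
from h import *
plan(.6262,-.108,.0535,.275); snap('wrist','w4.png')
E
```

```text
time_s: 8.85
tcp_pos: [0.6268, -0.1084, 0.0579]
tcp_rot: [-0.097, 0.7, 0.097, 0.701]
wrist_force: [0.1, -0.4, -0.6]
opening: 0.0837
t 8.85 tcp [ 0.6268 -0.1084  0.0579] yaw 0.274 tilt [ 0.001 -0.    -1.   ] shift [ 4.4  0.6 -0.5] turn -0.1 (mod180 -0.1 ) q6 [-0.244  0.708  1.535  0.     0.898 -0.519] F [ 0.1 -0.4 -0.6] T [-0.004 -0.105  0.013] op 0.0837
```

View pics/w4.png

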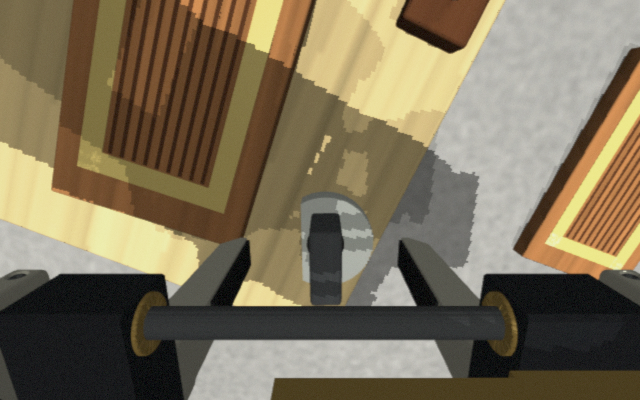

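```bash
python3 - <<'E'
from h import *
o=manip.get_obs(); M=R.from_quat(o['tcp_rot']).as_matrix(); p=o['tcp_pos'].copy()
for z in (.069,.0715,.074):
    q=p.copy(); q[2]=z
    print(z,proj('w4.png',[q+.02*s*M[:,1]+.008*t*M[:,2] for s in(-1,1) for t in (-1,1)]).round(1).tolist())
E
```

```text
0.069 [[310.5, 304.4], [341.6, 304.4], [309.6, 231.9], [342.9, 232.0]]
0.0715 [[310.3, 307.3], [341.8, 307.3], [309.4, 233.9], [343.2, 233.9]]
0.074 [[310.1, 310.3], [342.1, 310.3], [309.1, 235.9], [343.5, 235.9]]
```

```bash
python3 -m jog '[[[0.5,4,0.6,0,0],[0.3,4,0.6,0,0],[0,4,0.6,0,0],[0,4,0.6,0,0],[0,4,0.6,0,0]]]'
python3 -m jog '[[[0,0,0,0,0],[0,0,0,0,0],[0,0,0,0,0],[0,0,0,0,0],[0,0,0,0,0]]]'
python3 -m jog '[[[0,0,0,0,0],[0,0,0,0,0],[0,0,0,0,0],[0,0,0,0,0],[0,0,0,0,0]]]'
python3 - <<'E'
from h import *
plan(.6262,-.108,.0535,.275)
E
```

```text
time_s: 9.4
tcp_pos: [0.6265, -0.1078, 0.0535]
tcp_rot: [-0.097, 0.7, 0.097, 0.701]
wrist_force: [-0.1, -0.7, 0.7]
opening: 0.0481
time_s: 9.9
tcp_pos: [0.6272, -0.1077, 0.0536]
tcp_rot: [-0.097, 0.7, 0.096, 0.701]
wrist_force: [4.3, 1.6, -1.6]
opening: 0.0158
time_s: 10.4
tcp_pos: [0.6272, -0.1077, 0.0536]
tcp_rot: [-0.097, 0.7, 0.096, 0.701]
wrist_force: [4.5, 1.3, -1.7]
opening: 0.0159
t 10.4 tcp [ 0.6272 -0.1077  0.0536] yaw 0.2741 tilt [ 0.002 -0.    -1.   ] shift [ 0.1 -0.  -1. ] turn -0.1 (mod180 -0.1 ) q6 [-0.243  0.714  1.536  0.     0.89  -0.518] F [ 4.5  1.3 -1.7] T [ 0.295 -1.061 -0.002] op 0.0159
```

```bash
python3 -m jog '[[[0,0,0,0.3,6],[0,0.1,0.1,0.6,12],[0,0.2,0.1,0.6,18],[0,0.3,0.1,0.6,24],[0,0.4,0.1,0.6,29]]]'
python3 -c "
from h import *
plan(.626,-.1074,.054,-.138)"
python3 -m jog '[[[0,0,0,0,1],[0,0,0,0,2],[0,0,0,0,2],[0,0,0,0,2],[0,0,0,0,2]]]'
python3 -c "
from h import *
plan(.626,-.1074,.054,-.138)"
```

```text
time_s: 10.9
tcp_pos: [0.6267, -0.1076, 0.0531]
tcp_rot: [0.083, 0.703, -0.083, 0.702]
wrist_force: [-0.7, 0.1, 1.7]
opening: 0.0159
t 10.9 tcp [ 0.6267 -0.1076  0.0531] yaw -0.2355 tilt [-0.001 -0.    -1.   ] shift [-0.9  0.  -0.7] turn -5.6 (mod180 -5.6 ) q6 [-2.430e-01  7.150e-01  1.536e+00 -1.000e-03  8.920e-01 -7.000e-03] F [-0.7  0.1  1.7] T [0.055 0.162 0.297] op 0.0159
time_s: 11.4
tcp_pos: [0.6267, -0.1076, 0.053]
tcp_rot: [0.094, 0.701, -0.094, 0.701]
wrist_force: [-3.7, -0.6, 4.1]
opening: 0.0157
t 11.4 tcp [ 0.6267 -0.1076  0.053 ] yaw -0.2661 tilt [-0.001  0.    -1.   ] shift [-1.   0.  -0.7] turn -7.3 (mod180 -7.3 ) q6 [-0.243  0.715  1.536 -0.     0.891  0.023] F [-3.7 -0.6  4.1] T [-0.035  0.709  0.263] op 0.0157
```

```bash
python3 -m jog '[[[0.9,0,0,0,0],[0.9,0,0,0,0],[0.9,0,0,0,0],[0.9,0,0,0,0],[0.9,0,0,0,0]]]'
python3 -m jog '[[[0.9,-20,0,0,0],[0.9,-60,0,0,0],[0.9,-90,0,0,0],[0.9,-110,0,0,0],[0.9,-110,0,0,0]]]'
python3 - <<'E'
from h import *
plan(.626,-.1074,.054,-.138); snap('wrist','w5.png'); crop('w5.png',285,130,385,245,7,'c5.png')
E
```

```text
time_s: 11.9
tcp_pos: [0.6271, -0.1075, 0.053]
tcp_rot: [0.094, 0.701, -0.094, 0.701]
wrist_force: [0.9, -0.3, -0.4]
opening: 0.0515
time_s: 12.4
tcp_pos: [0.6284, -0.1079, 0.166]
tcp_rot: [0.094, 0.699, -0.094, 0.703]
wrist_force: [0.7, 0.2, -0.5]
opening: 0.0832
t 12.4 tcp [ 0.6284 -0.1079  0.166 ] yaw -0.267 tilt [ 0.005 -0.001 -1.   ] shift [112.   -0.2  -3. ] turn -7.4 (mod180 -7.4 ) q6 [-0.243  0.571  1.473  0.     1.092  0.024] F [ 0.7  0.2 -0.5] T [-0.037 -0.041  0.022] op 0.0832
```

View pics/w5.png

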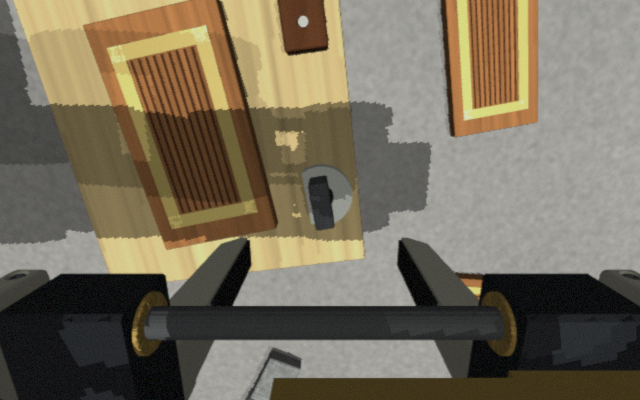

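View pics/c5.png

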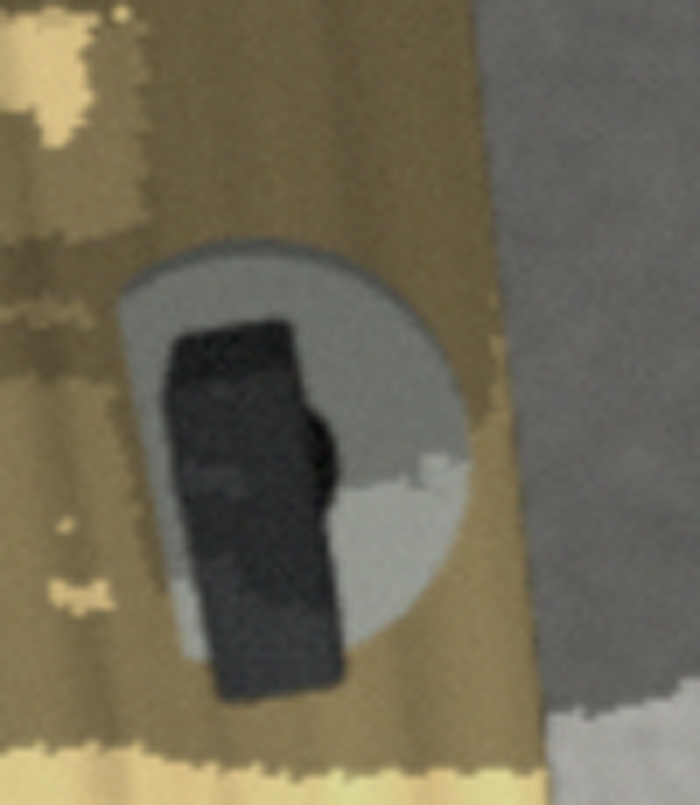

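```bash
python3 - <<'E'
from h import *
f='w5.png'
print('rest far');eang(f,(342,5),(363,255),.018)
print('rest side');eang(f,(170,275),(360,259),.018,3)
print('block face');eang(f,(279,3),(287,50),.038,4)
print('block back');eang(f,(323,3),(327,46),.038,4)
print('flat');eang(f,(285+120/7,130+300/7),(285+184/7,130+655/7),.0365,2)
print('bar L');eang(f,(285+168/7,130+400/7),(285+217/7,130+690/7),.07,2)
print('bar R');eang(f,(285+302/7,130+390/7),(285+342/7,130+675/7),.07,2)
E
```

```text
rest far
px [338.2   5.4] [364.5 254.8] 29 W [0.6825 0.0426] [ 0.6514 -0.1855] len 0.2302 dirang -1.7064 perp -0.1356
rest side
px [170.2 277.1] [360.  259.3] 18 W [ 0.4477 -0.1559] [ 0.6457 -0.1891] len 0.2008 dirang -0.166 perp 1.4048
block face
px [277.3   3.3] [284.3  50.4] 60 W [0.6347 0.0514] [0.63   0.0179] len 0.0339 dirang -1.7101 perp -0.1393
block back
px [323.4   3. ] [328.3  45.8] 47 W [0.6694 0.0422] [0.6652 0.0118] len 0.0307 dirang -1.707 perp -0.1362
flat
px [301.3 173. ] [310.7 223.7] 60 W [ 0.6147 -0.0824] [ 0.6095 -0.1313] len 0.0492 dirang -1.6761 perp -0.1053
bar L
px [308.  187.3] [315.3 228.7] 60 W [ 0.6204 -0.0894] [ 0.6165 -0.1252] len 0.036 dirang -1.6794 perp -0.1086
bar R
px [328.7 185.6] [334.3 226.4] 38 W [ 0.6368 -0.0924] [ 0.6323 -0.1274] len 0.0352 dirang -1.6985 perp -0.1277
```

```bash
python3 -m jog '[[[0.9,30,0,0,-5],[0.9,60,0,0,-9.2],[0.9,80,0,0,-9.2],[0.9,95,0,0,-9.2],[0.9,102,0,0,-9.2]]]'
python3 -m jog '[[[0.9,4,0,0,0],[0.9,7,0,0,0],[0.9,8,0,0,0],[0.9,8,0,0,0],[0.9,8,0,0,0]]]'
python3 -c "
from h import *
plan(.6268,-.1077,.053,-.107)"
```

```text
time_s: 12.95
tcp_pos: [0.626, -0.1073, 0.0586]
tcp_rot: [0.038, 0.707, -0.037, 0.705]
wrist_force: [-0.9, -0.6, -0.0]
opening: 0.0834
time_s: 13.45
tcp_pos: [0.6273, -0.1076, 0.0536]
tcp_rot: [0.038, 0.706, -0.038, 0.706]
wrist_force: [-0.3, -1.1, 0.3]
opening: 0.0836
t 13.45 tcp [ 0.6273 -0.1076  0.0536] yaw -0.1064 tilt [ 0.001 -0.    -1.   ] shift [ 0.6 -0.1 -0.5] turn 0.0 (mod180 0.0 ) q6 [-0.243  0.715  1.535  0.     0.891 -0.137] F [-0.3 -1.1  0.3] T [-0.036 -0.063  0.005] op 0.0836
```

```bash
python3 -m jog '[[[0,0.4,0,0,0],[0,0.4,0,0,0],[0,0.4,0,0,0],[0,0.4,0,0,0],[0,0.4,0,0,0]]]'
python3 -m jog '[[[0,0,0,0,0],[0,0,0,0,0],[0,0,0,0,0],[0,0,0,0,0],[0,0,0,0,0]]]'
python3 -m jog '[[[0,0,0,0,0],[0,0,0,0,0],[0,0,0,0,0],[0,0,0,0,0],[0,0,0,0,0]]]'
python3 -c "
from h import *
plan(.6268,-.1077,.053,-.294)"
```

```text
time_s: 13.95
tcp_pos: [0.627, -0.1076, 0.0526]
tcp_rot: [0.038, 0.706, -0.038, 0.706]
wrist_force: [0.2, -0.1, -0.1]
opening: 0.0483
time_s: 14.45
tcp_pos: [0.627, -0.1075, 0.0527]
tcp_rot: [0.038, 0.706, -0.038, 0.706]
wrist_force: [-1.0, 0.3, 0.4]
opening: 0.0158
time_s: 14.95
tcp_pos: [0.6269, -0.1076, 0.0526]
tcp_rot: [0.038, 0.706, -0.038, 0.706]
wrist_force: [-0.3, 0.4, 2.0]
opening: 0.0156
t 14.95 tcp [ 0.6269 -0.1076  0.0526] yaw -0.1064 tilt [-0.  0. -1.] shift [-0.4 -0.2 -0.1] turn 10.7 (mod180 10.7 ) q6 [-0.243  0.716  1.536  0.     0.89  -0.137] F [-0.3  0.4  2. ] T [ 0.004  0.165 -0.026] op 0.0156
```

```bash
python3 -m jog '[[[0,0,0,0,2.5],[0,0,0,0,5],[0,0,0,0,7],[0,0,0,0,8.5],[0,0,0,0,9.3]]]'
python3 -m jog '[[[0,0,0,0,0.5],[0,0,0,0,1],[0,0,0,0,1.4],[0,0,0,0,1.4],[0,0,0,0,1.4]]]'
python3 -c "
from h import *
plan(.6268,-.1077,.053,-.294)"
python3 -m jog '[[[0.9,0,0,0,0],[0.9,0,0,0,0],[0.9,0,0,0,0],[0.9,0,0,0,0],[0.9,0,0,0,0]]]'
python3 -m jog '[[[0.9,-20,0,0,0],[0.9,-60,0,0,0],[0.9,-90,0,0,0],[0.9,-110,0,0,0],[0.9,-110,0,0,0]]]'
python3 -m jog '[[[0.9,0,0,0,-4],[0.9,0,0,0,-8],[0.9,0,0,0,-9],[0.9,0,0,0,-9],[0.9,0,0,0,-9]]]'
python3 - <<'E'
from h import *
plan(.626,-.1074,.054,-.138); snap('wrist','w6.png'); crop('w6.png',285,130,385,245,7,'c6.png')
E
```

```text
time_s: 15.45
tcp_pos: [0.6268, -0.1075, 0.0526]
tcp_rot: [0.095, 0.701, -0.095, 0.7]
wrist_force: [-3.1, 0.6, 1.8]
opening: 0.0159
time_s: 15.95
tcp_pos: [0.6268, -0.1075, 0.0526]
tcp_rot: [0.103, 0.7, -0.103, 0.699]
wrist_force: [-4.5, -0.0, 2.9]
opening: 0.0157
t 15.95 tcp [ 0.6268 -0.1075  0.0526] yaw -0.2929 tilt [-0.001  0.    -1.   ] shift [-0.4 -0.2  0. ] turn 0.1 (mod180 0.1 ) q6 [-0.243  0.716  1.536 -0.     0.89   0.05 ] F [-4.5 -0.   2.9] T [0.08  0.806 0.322] op 0.0157
time_s: 16.45
tcp_pos: [0.6272, -0.1076, 0.0527]
tcp_rot: [0.103, 0.699, -0.103, 0.7]
wrist_force: [-0.2, 0.7, 0.1]
opening: 0.051
time_s: 16.95
tcp_pos: [0.6284, -0.1078, 0.1657]
tcp_rot: [0.103, 0.698, -0.103, 0.701]
wrist_force: [0.2, 0.3, -0.3]
opening: 0.0832
time_s: 17.45
tcp_pos: [0.6269, -0.1075, 0.162]
tcp_rot: [0.049, 0.706, -0.049, 0.705]
wrist_force: [0.0, -1.0, 0.2]
opening: 0.0839
t 17.45 tcp [ 0.6269 -0.1075  0.162 ] yaw -0.1376 tilt [-0.001  0.    -1.   ] shift [108.    0.   -0.8] turn 0.0 (mod180 0.0 ) q6 [-0.243  0.576  1.477 -0.     1.09  -0.105] F [ 0.  -1.   0.2] T [-0.061 -0.097  0.047] op 0.0839
```

View pics/w6.png

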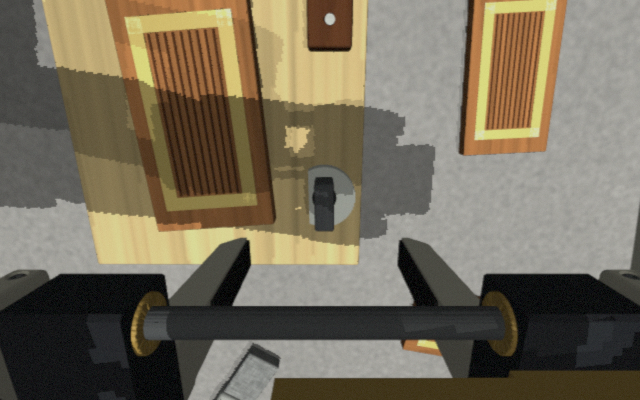

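View pics/c6.png

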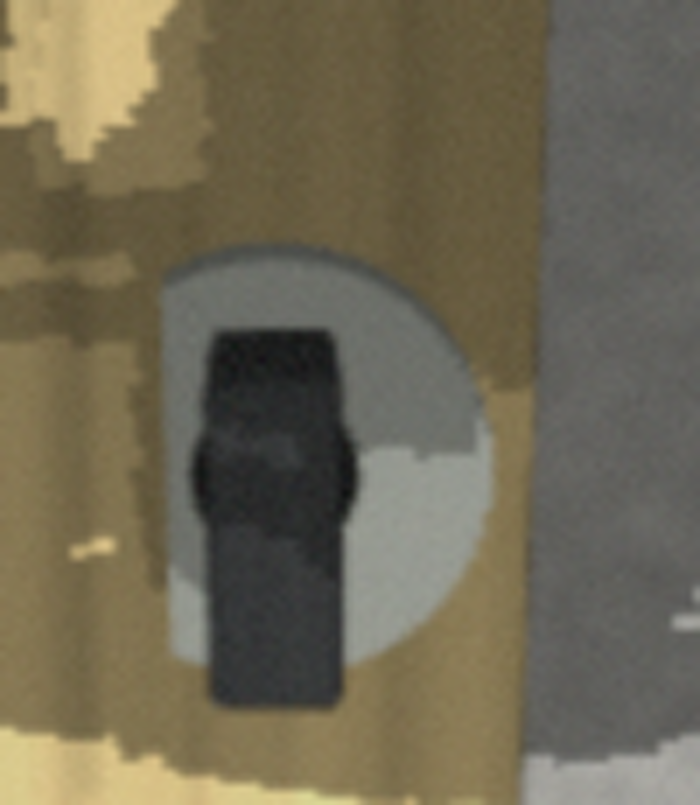

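```bash
python3 - <<'E'
from h import *
f='w6.png'
print('rest far');eang(f,(366,5),(358,255),.018)
print('block face');eang(f,(307,3),(307,46),.038,3)
print('block back');eang(f,(353,3),(351,46),.038,3)
print('flat');eang(f,(285+162/7,130+300/7),(285+170/7,130+650/7),.0365,2)
print('bar L');eang(f,(285+208/7,130+410/7),(285+209/7,130+690/7),.07,2)
print('bar R');eang(f,(285+342/7,130+390/7),(285+342/7,130+675/7),.07,2)
E
```

```text
rest far
px [366.4   5. ] [358.9 255. ] 34 W [0.6827 0.0449] [ 0.6526 -0.1787] len 0.2256 dirang -1.7049 perp -0.1341
block face
px [306.   3.] [307.  46.] 60 W [0.6338 0.0474] [0.63   0.0176] len 0.0301 dirang -1.6963 perp -0.1255
block back
px [352.8   3. ] [351.5  46. ] 58 W [0.6694 0.0425] [0.665  0.0127] len 0.0301 dirang -1.7179 perp -0.1471
flat
px [307.6 172.9] [308.8 222.9] 60 W [ 0.615  -0.0838] [ 0.609  -0.1307] len 0.0472 dirang -1.6977 perp -0.1269
bar L
px [313.6 188.6] [314.4 228.6] 45 W [ 0.6204 -0.0908] [ 0.6161 -0.1244] len 0.0339 dirang -1.6986 perp -0.1278
bar R
px [333.6 185.7] [333.6 226.4] 33 W [ 0.6364 -0.0906] [ 0.632  -0.1247] len 0.0343 dirang -1.6994 perp -0.1286
```

```bash
python3 -m jog '[[[1,0,14,-40,8.5],[1,0,29,-80,17],[1,0,43,-120,25.5],[1,0,58,-160,34],[1,0,72,-199,42.5]]]'
python3 -m jog '[[[1,0,0,0,8.5],[1,0,0,0,17],[1,0,0,0,25.5],[1,0,0,0,34],[1,0,0,0,42.5]]]'
python3 - <<'E'
from h import *
plan(.4392,-.0089,.035,-1.708); snap('wrist','w7.png')
E
```

```text
time_s: 18.0
tcp_pos: [0.438, -0.0085, 0.1626]
tcp_rot: [0.303, 0.639, -0.303, 0.639]
wrist_force: [0.5, -0.1, -0.9]
opening: 0.0934
time_s: 18.5
tcp_pos: [0.4397, -0.0092, 0.1627]
tcp_rot: [0.514, 0.486, -0.514, 0.486]
wrist_force: [0.6, -0.1, 0.0]
opening: 0.0927
t 18.5 tcp [ 0.4397 -0.0092  0.1627] yaw -1.6267 tilt [ 0. -0. -1.] shift [127.7  -0.6  -0.3] turn 4.7 (mod180 4.7 ) q6 [-0.127  0.244  1.992  0.     0.905  1.5  ] F [ 0.6 -0.1  0. ] T [ 0.017  0.007 -0.008] op 0.0927
```

View pics/w7.png

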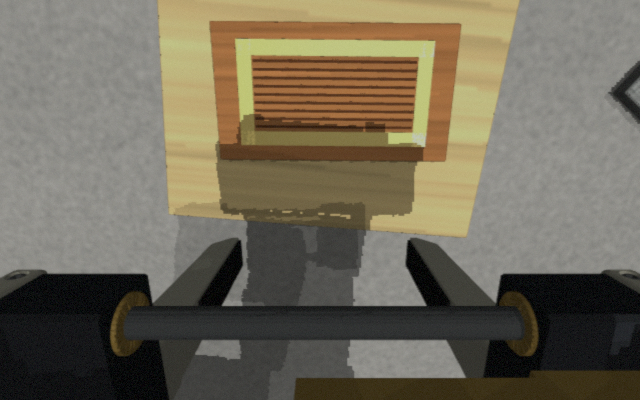

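```bash
python3 - <<'E'
from h import *
f='w7.png'
a=unproj(f,(168,213),.018);b=unproj(f,(467,236),.018);print(a,b,(a+b)/2,np.linalg.norm(a-b))
c=np.cos(-.137);s=np.sin(-.137);p=np.array([.563,-.026]);Rm=np.array([[c,-s],[s,c]])
print(Rm.T@(((a+b)/2)[:2]-p))
for q,z in [((217,143),.036),((445,160),.036),((218,160),.018),((445,161),.018)]: print((Rm.T@(unproj(f,q,z)[:2]-p)).round(4))
print(proj(f,[list(p+Rm@np.array(v))+[.036] for v in [(-.09,.05),(-.09,-.05)]]))
E
```

```text
[0.42724661 0.14330734 0.018     ] [ 0.38639883 -0.15223389  0.018     ] [ 0.40682272 -0.00446327  0.018     ] 0.29835073395299383
[-1.57655237e-01  5.51140072e-06]
[-0.0831  0.0946]
[-0.0816 -0.1057]
[-0.1011  0.0996]
[-0.0847 -0.113 ]
[[268.10302716 155.14468501]
 [381.09027367 164.34389289]]
```

```bash
python3 -m jog '[[[1,35,0,0,4.7],[1,70,0,0,4.7],[1,100,0,0,4.7],[1,118,0,0,4.7],[1,124,0,0,4.7]]]'
python3 -m jog '[[[1,1,0,0,0],[1,3,0,0,0],[1,3,0,0,0],[1,3,0,0,0],[1,3,0,0,0]]]'
python3 - <<'E'
from h import *
plan(.4392,-.0089,.035,-1.708); snap('wrist','w8.png')
E
```

```text
time_s: 19.05
tcp_pos: [0.4388, -0.0091, 0.0371]
tcp_rot: [-0.531, -0.467, 0.532, -0.466]
wrist_force: [-0.4, -0.7, -0.0]
opening: 0.0932
time_s: 19.55
tcp_pos: [0.4399, -0.0092, 0.0361]
tcp_rot: [0.532, 0.466, -0.531, 0.467]
wrist_force: [-0.7, 0.8, 1.2]
opening: 0.0926
t 19.55 tcp [ 0.4399 -0.0092  0.0361] yaw -1.7014 tilt [ 0.001 -0.    -1.   ] shift [ 1.1 -0.8 -0.2] turn 0.4 (mod180 0.4 ) q6 [-0.127  0.487  2.066  0.     0.588  1.575] F [-0.7  0.8  1.2] T [0.004 0.043 0.01 ] op 0.0926
```

View pics/w8.png

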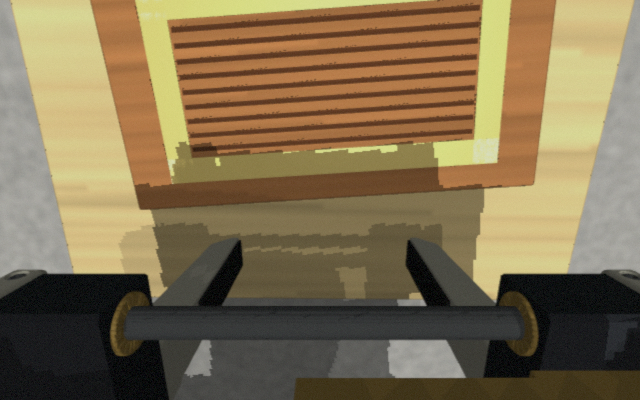

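```bash
python3 -m jog '[[[1,0.5,8,0,0.4],[1,0.5,15,0,0.4],[1,0.5,20,0,0.4],[1,0.5,25,0,0.4],[1,0.5,30,0,0.4]]]'
python3 -m jog '[[[1,0,5,0,0],[1,0,10,0,0],[1,0,15,0,0],[1,0,20,0,0],[1,0,24,0,0]]]'
python3 - <<'E'
from h import *
p=np.array([.563,-.026]);Rm=R.from_euler('z',-.137).as_matrix()[:2,:2]
plan(*(p+Rm@[-.0575,0]),.035,-1.708)
E
```

```text
time_s: 20.1
tcp_pos: [0.4694, -0.0131, 0.035]
tcp_rot: [-0.533, -0.465, 0.533, -0.464]
wrist_force: [-2.3, 1.1, 1.9]
opening: 0.0929
time_s: 20.6
tcp_pos: [0.4936, -0.0165, 0.0351]
tcp_rot: [0.533, 0.464, -0.533, 0.464]
wrist_force: [-1.4, 0.2, -0.6]
opening: 0.0932
t 20.6 tcp [ 0.4936 -0.0165  0.0351] yaw -1.7087 tilt [ 0.  0. -1.] shift [ 0.1 12.6 -0.1] turn -0.0 (mod180 -0.0 ) q6 [-0.128  0.554  1.93   0.     0.657  1.581] F [-1.4  0.2 -0.6] T [0.081 0.286 0.014] op 0.0932
```

```bash
python3 -m jog '[[[1,0,2,0,0],[1,0,4,0,0],[1,0,6,0,0],[1,0,8,0,0],[1,0,9,0,0]]]'
python3 - <<'E'
from h import *
plan(.5059,-.0182,.035,-1.708); snap('wrist','w9.png')
E
```

```text
time_s: 21.1
tcp_pos: [0.5022, -0.0177, 0.0352]
tcp_rot: [0.533, 0.464, -0.533, 0.464]
wrist_force: [-3.5, -0.2, 1.6]
opening: 0.093
t 21.1 tcp [ 0.5022 -0.0177  0.0352] yaw -1.7087 tilt [ 0.  0. -1.] shift [ 0.2  3.7 -0. ] turn -0.0 (mod180 -0.0 ) q6 [-0.128  0.565  1.908  0.     0.669  1.581] F [-3.5 -0.2  1.6] T [ 0.073  0.525 -0.057] op 0.093
```

View pics/w9.png

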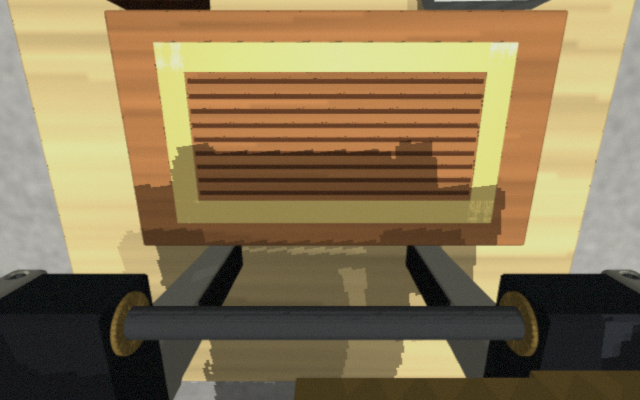

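The board is square, its far edge level at rows 9–10, just short of the block (155,5) and the stop (480,5). I'll advance slowly while watching the force.

```bash
python3 -m jog '[[[1,0,0.6,0,0],[1,0,1.2,0,0],[1,0,1.8,0,0],[1,0,2.2,0,0],[1,0,2.5,0,0]]]'
```

```text
time_s: 21.65
tcp_pos: [0.5045, -0.018, 0.0352]
tcp_rot: [-0.533, -0.464, 0.533, -0.464]
wrist_force: [-3.7, 0.8, 2.8]
opening: 0.0925
```

```bash
python3 -m jog '[[[1,0,0.2,0,0],[1,0,0.4,0,0],[1,0,0.6,0,0],[1,0,0.8,0,0],[1,0,0.8,0,0]]]'
```

```text
time_s: 22.15
tcp_pos: [0.5046, -0.018, 0.035]
tcp_rot: [-0.533, -0.465, 0.534, -0.464]
wrist_force: [-6.8, 1.4, 5.7]
opening: 0.093
```

```bash
python3 -m jog '[[[1,0,0.1,0,0],[1,0,0.2,0,0],[1,0,0.3,0,0],[1,0,0.4,0,0],[1,0,0.4,0,0]]]'; python3 -c "
from h import *
plan(.5059,-.0182,.035,-1.708)"
```

```text
time_s: 22.65
tcp_pos: [0.5046, -0.018, 0.035]
tcp_rot: [-0.533, -0.465, 0.534, -0.464]
wrist_force: [-8.3, 0.6, 6.8]
opening: 0.0931
t 22.65 tcp [ 0.5046 -0.018   0.035 ] yaw -1.7087 tilt [-0.003  0.    -1.   ] shift [-0.   1.3  0. ] turn -0.0 (mod180 -0.0 ) q6 [-0.128  0.569  1.9    0.     0.675  1.581] F [-8.3  0.6  6.8] T [ 0.223  1.371 -0.109] op 0.0931
```

```bash
python3 -m jog '[[[1,0,0.2,0,0],[1,0,0.4,0,0],[1,0,0.6,0,0],[1,0,0.8,0,0],[1,0,0.8,0,0]]]'; python3 -c "
from h import *
plan(.5059,-.0182,.035,-1.708)"
```

```text
time_s: 23.15
tcp_pos: [0.5048, -0.018, 0.0349]
tcp_rot: [-0.532, -0.465, 0.534, -0.463]
wrist_force: [-10.4, 2.6, 8.3]
opening: 0.0932
t 23.15 tcp [ 0.5048 -0.018   0.0349] yaw -1.7087 tilt [-0.004  0.001 -1.   ] shift [-0.1  1.2  0. ] turn -0.0 (mod180 -0.0 ) q6 [-0.128  0.57   1.899  0.     0.678  1.581] F [-10.4   2.6   8.3] T [ 0.208  1.932 -0.132] op 0.0932
```

```bash
python3 -m jog '[[[1,0,0.2,0,0],[1,0,0.3,0,0],[1,0,0.3,0,0],[1,0,0.3,0,0],[1,0,0.3,0,0]]]'; python3 -m jog '[[[1,0,0,0,0],[1,0,0,0,0],[1,0,0,0,0],[1,0,0,0,0],[1,0,0,0,0]]]';python3 - <<'E'
from h import *
plan(.5059,-.0182,.035,-1.708); snap('wrist','w10.png')
E
```

```text
time_s: 23.65
tcp_pos: [0.5048, -0.018, 0.0349]
tcp_rot: [-0.532, -0.466, 0.534, -0.463]
wrist_force: [-12.5, 1.5, 9.4]
opening: 0.0931
time_s: 24.15
tcp_pos: [0.5048, -0.018, 0.0349]
tcp_rot: [-0.532, -0.466, 0.534, -0.463]
wrist_force: [-11.9, 3.0, 10.2]
opening: 0.0929
t 24.15 tcp [ 0.5048 -0.018   0.0349] yaw -1.7087 tilt [-0.005  0.001 -1.   ] shift [-0.2  1.1  0.1] turn -0.0 (mod180 -0.0 ) q6 [-0.128  0.57   1.898  0.     0.678  1.581] F [-11.9   3.   10.2] T [ 0.245  2.127 -0.179] op 0.0929
```

View pics/w10.png

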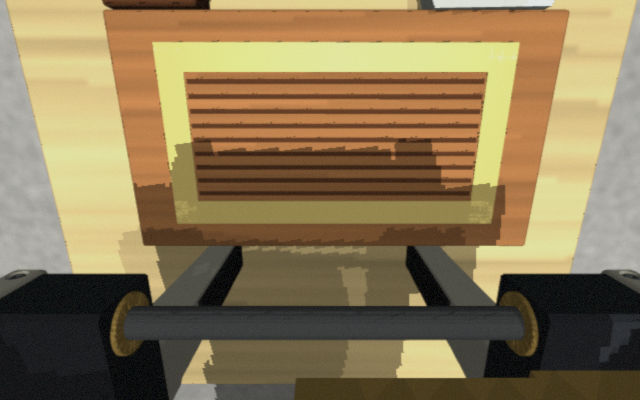

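About 12.2 N along the rest, and both contacts look closed. I'll hold a little longer, then back off and look.

```bash
python3 -m jog '[[[1,0,0,0,0],[1,0,0,0,0],[1,0,0,0,0],[1,0,0,0,0],[1,0,0,0,0]]]'; python3 -m jog '[[[1,0,-1,0,0],[1,0,-2.5,0,0],[1,0,-6,0,0],[1,0,-14,0,0],[1,0,-24,0,0]]]'
python3 -m jog '[[[1,-30,-10,0,0],[1,-70,-10,0,0],[1,-110,-10,0,0],[1,-140,-10,0,0],[1,-150,-10,0,0]]]'
python3 -m jog '[[[1,0,30,0,0],[1,0,60,0,0],[1,0,80,0,0],[1,0,80,0,0],[1,0,80,0,0]]]'
python3 - <<'E'
from h import *
plan(.5059,-.0182,.035,-1.708); snap('wrist','w11.png'); snap('top','t11.png');snap('side','s11.png')
E
```

```text
time_s: 24.7
tcp_pos: [0.5048, -0.018, 0.0349]
tcp_rot: [-0.532, -0.466, 0.534, -0.463]
wrist_force: [-12.0, 2.4, 10.4]
opening: 0.0929
time_s: 25.2
tcp_pos: [0.4827, -0.015, 0.0352]
tcp_rot: [0.533, 0.464, -0.533, 0.465]
wrist_force: [-0.3, -0.4, 0.3]
opening: 0.093
time_s: 25.7
tcp_pos: [0.4737, -0.0137, 0.1878]
tcp_rot: [0.534, 0.463, -0.532, 0.466]
wrist_force: [-0.3, -0.4, -0.6]
opening: 0.0928
time_s: 26.2
tcp_pos: [0.5512, -0.0245, 0.1839]
tcp_rot: [-0.533, -0.465, 0.534, -0.464]
wrist_force: [-0.5, -0.5, -0.5]
opening: 0.0931
t 26.2 tcp [ 0.5512 -0.0245  0.1839] yaw -1.7086 tilt [-0.002  0.    -1.   ] shift [149.  -45.4  -0. ] turn -0.0 (mod180 -0.0 ) q6 [-0.129  0.407  1.692  0.     1.045  1.58 ] F [-0.5 -0.5 -0.5] T [0.08  0.046 0.036] op 0.0931
```

View pics/w11.png

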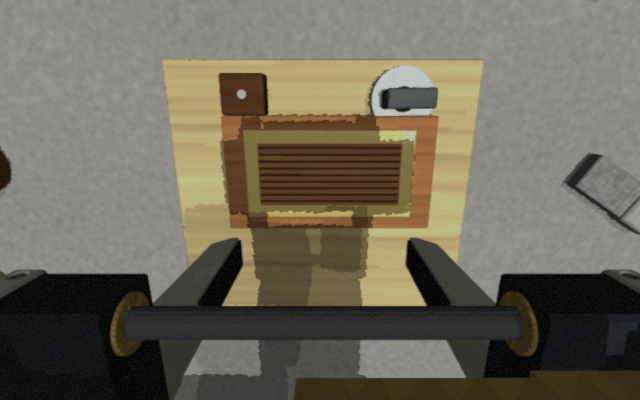

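View pics/t11.png

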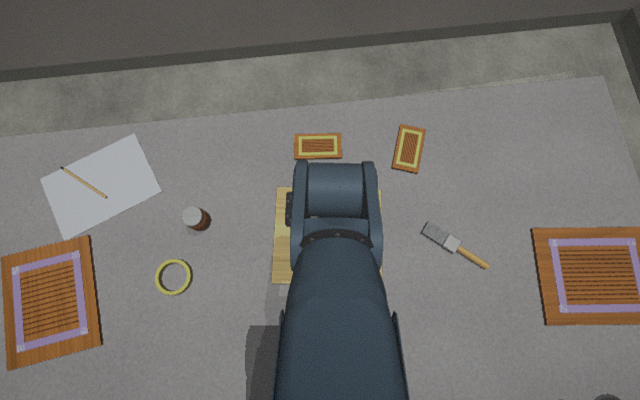

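```bash
python3 - <<'E'
from h import *
f='w11.png'
crop(f,205,55,455,135,3.1,'c11.png')
for n,a,b,z in [('rest far',(170,60),(480,60),.018),('block face',(222,115),(266,115),.038),('flat',(375,116),(430,116),.036),('board far',(225,117),(435,117),.036),('board near',(235,224),(425,224),.036)]: print(n);eang(f,a,b,z,3)
E
```

```text
rest far
px [170.   59.8] [480.   59.7] 55 W [0.69   0.0978] [ 0.6508 -0.1857] len 0.2862 dirang -1.7081 perp -0.1373
block face
px [222.  115.5] [266.  115.5] 54 W [0.6344 0.0554] [0.6289 0.0159] len 0.0399 dirang -1.7082 perp -0.1374
flat
px [375.  115.7] [430.  114.6] 60 W [ 0.6152 -0.0823] [ 0.6092 -0.1321] len 0.0501 dirang -1.6899 perp -0.1191
board far
px [225.  115.3] [435.  115.2] 37 W [0.6342 0.0532] [ 0.6081 -0.1366] len 0.1916 dirang -1.7078 perp -0.137
board near
px [235.  223.4] [425.  226.7] 24 W [0.5303 0.0667] [ 0.5005 -0.1222] len 0.1912 dirang -1.7273 perp -0.1565
```

View pics/c11.png

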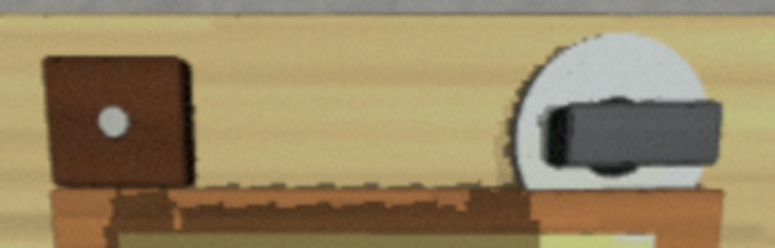

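```bash
python3 -c "
from h import *
crop('s11.png',260,150,420,270,5,'cs.png'); print(manip.close_job())"
```

```text
the job is handed in; nothing more can be done
None
```

View pics/cs.png

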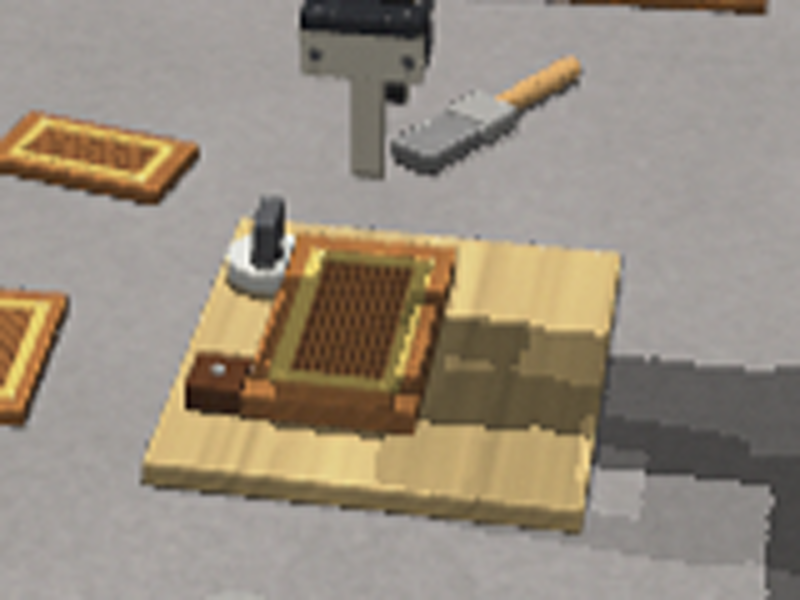

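I screwed the stop clockwise to square in three grips, never backing it off. I then slid the board up with the fingers spread wide and held it against the block and the stop at about 12 N for over 1 s. The job was handed in at about 26 s.

- **Board:** its far edge and the block face both read -0.137 rad, and so does the rest's far edge. No gap shows in the close crop at the block or at the stop. The side view shows the board flat on the rest.
- **Stop:** this is the check where the readings disagree. Before the push the flat read -0.127 rad, close to the block face beside it in that picture (-0.126) but about 0.01 short of the rest. After the push it read -0.119, probably because the flat's line merges with the board edge. The tool angle less the bush's lead gives about -0.133. So the stop is square or up to about 0.02 rad short, not past square.
- **Push force:** along with the 12 N push, the sensor showed about 10 N vertically, probably finger friction on the board's edge. The total was about 16 N, under the 18 N that bruises it.
- **Bystanders:** the tape roll, jar and brush are where they were, and the robot ended clear of everything.

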